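# Isolate the glass grinder and clear a rejected blank from under its shield

### The job

The glass blank lying on the bench grinder's grid is a reject. Make the grinder dead first: push the black lever of its grey isolator box over until it snaps to the off side, the side marked with a raised ring. Only then swing the clear eye shield up until it stays up by itself, take the blank off the grid, drop it into the empty tray that stands beside the grinder, and bring the shield back down fully closed; leave the isolator off, the tray flat on the bench, and the glass cutter, pliers and chip tub where they lie.

Things in the scene. Friction and masses are not known exactly. Their poses are not given: they have to be found in the camera images.
- isolator: Grey box screwed to the bench (fixed), 84 x 134 x 52 mm, left or right of the grinder. Origin: centre of underside; y along its length, z up. On the lid a black lever between two guard hoops along y (39 mm apart, y -36 to 36 mm, tops 75 mm over the bench); a raised ring at y = -52 mm marks off, a raised bar at y = +52 on. Lugs to y = +-85 mm; at +x a cable bends into a grommet at x = 84 mm.
- isolator_lever (a joint): Lever angle, rad: 0 on (start; leans 0.42 rad from upright to the box's +y, the bar), 0.84 off (leans 0.42 to -y, the ring). Turns about the box's x axis at its centre, 50 mm above the bench. Bistable: a spring drives it from upright to the nearer stop; leaving a stop takes 0.38 N m (7 to 8 N at 50 mm from the pivot), falling to nothing at upright.
- lever_tip (a point): Top end of the isolator's lever, a round black bat handle 17 mm thick and 70 mm long from its pivot; at either stop it is 114 mm above the bench and 29 mm to the side of the pivot.
- glass_grinder: Blue glass grinder (fixed), front to the robot. Origin: centre of underside; x to its back, y left, z up (mm). Level grid z = 100, x -119 to 47, y -92 to 92; rim round it z = 107, outside x -137 and 103, y +-110. Spindle 25 thick at x = 3, y = 0 up to z = 130; post behind it, x 42 to 56, up to z = 136. The clear eye shield is hinged about the y line x = 109, z = 157.
- glass_grinder_shield (a joint): Angle of the grinder's clear eye shield, rad: 0 closed (level, the start), 1.309 fully up (at its stop, leaning a little to the robot). 80 g. It stays up by friction above about 1.05; below that it sinks shut by itself, in 1 to 2 seconds from 0.8, without harm.
- shield_lip (a point): Middle of the lower edge of the shield's front lip; turns with the shield. Closed, in the grinder's frame (mm): the shield is a clear level plate 120 wide (y), x -62 to 53, underside z = 177, 3 thick; the lip hangs from its front edge, 3 thick, lower edge x = -63.5, z = 167. Lift it from below, behind the lip.
- blank: Slab of glass 50 x 90 x 8 mm, 70 g, with one corner cut away, lying flat on the grid in front of the spindle, below the shield. Origin: centre of the underside of its 50 x 90 outline; x along the 50 mm side, y along the 90 mm side, z up. Corners (x, y in mm): (-24, -45), (25, -43), (18, 16), (-25, 45). Grasp across x near y = -12, where it is about 46 mm wide; its centre of mass is near (-3, -7).
- tray: Open plastic parts tray, loose on the bench, 110 x 170 x 50 mm over its rims, 110 g; inside 94 x 154 mm, floor 3 mm thick. Origin: centre of its underside; x along its short side, y along its long side. It stands on the other side of the grinder from the isolator.
- cutter: Wooden-handled glass cutter, 151 x 15 x 15 mm, lying on the bench in front of the grinder; leave it. Origin: centre of its underside.
- chip_tub: Small clear tub of glass chips, 88 x 127 x 52 mm, standing to the left behind the grinder; leave it. Origin: centre of its underside.
- pliers: Pliers, 168 x 61 x 18 mm, lying at the left of the bench; leave them. Origin: centre of their underside.

How it is judged (in metres and radians):
On the way, in this order (a step that is already met when the one before it is completed fails the run):
1. the isolator lever has snapped over to off, with the shield still closed (value of joint isolator_lever above 0.72 rad and value of joint glass_grinder_shield below 0.15 rad), for 0.2 s.
2. the eye shield is swung up, where it stays by itself (value of joint isolator_lever above 0.72 rad and value of joint glass_grinder_shield above 1 rad and contact force between the fingers and glass_grinder below 0.1 N), for 0.3 s.
3. the blank lies in the tray, let go (x of blank in the frame of tray between -0.047 and 0.047 m and y of blank in the frame of tray between -0.077 and 0.077 m and z of blank in the frame of tray between -0.005 and 0.045 m and contact force between the fingers and blank below 0.05 N and linear speed of blank below 0.05 m/s), for 0.3 s.
4. the shield is closed again (value of joint glass_grinder_shield below 0.05 rad), for 0.2 s.
At the end, for the whole second after the job is handed in: The isolator lever is at its off stop (joint above 0.72 rad), the shield is closed (joint below 0.05 rad), the blank rests inside the tray (its origin within the inner walls and less than 45 mm above the tray's underside), and the tray stands flat on the bench (tilt below 0.1 rad) (value of joint isolator_lever above 0.72 rad and value of joint glass_grinder_shield below 0.05 rad and x of blank in the frame of tray between -0.047 and 0.047 m and y of blank in the frame of tray between -0.077 and 0.077 m and z of blank in the frame of tray between -0.005 and 0.045 m and linear speed of blank below 0.02 m/s and angle between tray's own z axis and vertical below 0.1 rad and height (world z) of tray between -0.01 and 0.01 m); the robot touches nothing.
It fails at once if the shield was opened while the isolator was not off (value of joint glass_grinder_shield above 0.15 rad and value of joint isolator_lever below 0.6 rad).
It fails at once if a bystander (glass cutter, chip tub, pliers) was moved by more than 30 mm (distance of any of cutter, chip_tub, pliers from where it was at the start of the episode above 0.03 m).
It also fails if it takes over 72 s, if anything falls off the work surface, if the arm or the gripper's body presses on something with over 40 N, if the wrist force passes 120 N, or if a joint passes its speed limit or range.

### The arm

A 6-joint arm with a two-finger parallel gripper is mounted at the origin on a cart in front of the work surface, level with it; the furniture and walls round the work are solid. World frame = base frame: x ahead of the robot, y to its left, z up, the work surface at z = 0. Lengths are in mm, angles in rad, forces in N, time in s.
With the tool pointing down it reaches from about 300 to 775 mm from the base axis. Payload 14.6 kg.
Tool frame: the origin (TCP) lies at the centre of the arm's flange, where the gripper is bolted on; the fingertips stand 199 mm ahead of it and the grasp point (between the pads) lies 180 mm ahead of it; z points along the fingers, y is the line along which they close (so a half turn about z gives the same grasp; the last joint's range is limited). The gripper opens to 94 mm and grips with 3 to 60 N. Pads are 16 mm wide; open, the fingers measure 119 mm over their backs; the gripper's body (75 mm by 177 mm) begins 78 mm behind the grasp point.
Start: joints at [1.125, 0.3, 1.521, -0, 1.321, -0.067], TCP at [203.39, 511.002, 404.646] pointing down, gripper open.
Joint ranges: [-3.03, 3.03], [-0.79, 2.21], [0.23, 2.52], [-1.04, 4.18], [0, 3.07], [-2.55, 2.55]. Speed limits (rad/s): [2.22, 2.22, 2.57, 3.14, 3.14, 3.14].

### API

Orientations are given as [roll, pitch, yaw] about the fixed x, y, z axes, in that order (R = Rz(yaw) Ry(pitch) Rx(roll)).
In Python, from station import read_state, grab_frame, calibration, job_done gives the robot as it stands. The module is installed in compiled form; this text tells all that it offers.
- The arm moves only by the tool jog_arm, never from a script. Its arguments are lists of equal length, an entry for each row: "grip": the opening, from 0 (shut) to 1 (fully open); "offset": the shift along the tool's x, y, z in mm, a list of three; "yaw": the turn about the tool's z in rad. A call has 1 to 10 rows; each row is the pose to reach, as a shift and turn from the pose commanded when the call began, along the tool's axes at that moment; what a row does not reach only later rows make up. A row lasts 1/12 s, in which the tool goes at most 41.7 mm and 7.16 degrees, less where a joint would pass 70% of its speed; a pose out of reach is approached as far as the arm can. A call with a gripper value outside its range is refused whole. The fingers move at their own pace and stop on an object; the grip force is fixed at half the most. Time passes only in rows, so rows that repeat a pose let the fingers close. It gives the time, the measured TCP pose, the force, the opening and the grip force at its end, in the units of the state.
- read_state(): the state, without advancing time (a new reading comes with each control period).
- grab_frame(name): name is "side" or "top"; returns the picture (384x512x3 uint8, red, green, blue); there is no depth.
- calibration(name): a dict with "camera_matrix" (3x3 intrinsics, pixels), "origin" and "orientation" of the camera in the world. Camera axes: x right, y down, z forward; pixel columns grow to the right and rows downward; lengths in mm; the calibration is good to about 2 mm. A picture is of the moment at which its call begins. calibration takes no time and is no camera call.
- job_done(): hands the job in; it is judged then, once.
The state is a dict: "time_s": time; "q": joint angles; "joint_velocities": joint speeds; "joint_efforts": joint torques, N m; "eef_pos": TCP position; "eef_rot": TCP orientation; "wrist_force": force on the tool from outside, world axes, zero at the start; "wrist_torque": the same for the moment, N m; "gripper_width": finger opening in mm; "gripper_force": force on a finger pad.
Only numpy, scipy, OpenCV 4.12 (cv2) and the standard library are available. Lean on these libraries where they do the work, as an engineer would, in place of code of your own. Each camera call takes 0.05 s, during which the arm holds its last target. There are 200 camera calls.

## Working session

There is one attempt and no reset: what is moved stays moved. The work goes in short steps, Python scripts to look and compute and a tool call to move; the robot and the scene stay as the last step left them, time stands still between calls to the robot, and variables do not carry over. Pictures are saved under pics/ and viewed, at most 10 in all, crops included, and the job is handed in when it is done.

Besides the shell and the picture viewer there is one more tool, called as name([rows], argument=value, ...), one row to a line, values as JSON. jog_arm: Moves the arm, as the interface text tells. Its arguments: {"type":"object","properties":{"grip":{"type":"array","items":{"type":"number"}},"offset":{"type":"array","items":{"type":"array","items":{"type":"number"}}},"yaw":{"type":"array","items":{"type":"number"}}},"required":["grip","offset","yaw"]}

```bash
mkdir -p pics; ls; python3 - <<'E'
from station import *
import cv2,numpy as np
for n in("top","side"):
    f=grab_frame(n);cv2.imwrite(f"pics/{n}0.png",cv2.resize(f[:,:,::-1],(800,600),interpolation=cv2.INTER_CUBIC))
    np.save(n+"0.npy",f)
    c=calibration(n);print(n,c)
s=read_state();print({k:s[k] for k in("time_s","eef_pos","eef_rot","wrist_force","gripper_width")})
E
```

```text
pics
top {'camera_matrix': array([[480.79548035,   0.        , 252.85503156],
       [  0.        , 480.79548035, 200.10506611],
       [  0.        ,   0.        ,   1.        ]]), 'origin': array([ 373.53699316,  177.46473093, 1509.01065542]), 'orientation': array([-3.036793  ,  0.00621681, -1.55612554])}
side {'camera_matrix': array([[373.55477299,   0.        , 250.57643934],
       [  0.        , 373.55477299, 194.51207705],
       [  0.        ,   0.        ,   1.        ]]), 'origin': array([ 188.78342018, 1326.52567189,  805.78039271]), 'orientation': array([-2.08045947, -0.00720091, -2.85305554])}
{'time_s': 0.1, 'eef_pos': array([203.39883215, 510.97793785, 404.16715041]), 'eef_rot': array([-3.14061656e+00, -6.54541730e-05,  2.76272490e+00]), 'wrist_force': array([-0.45506563, -0.55570987,  0.39807605]), 'gripper_width': 94.26984556867231}
```

View pics/top0.png

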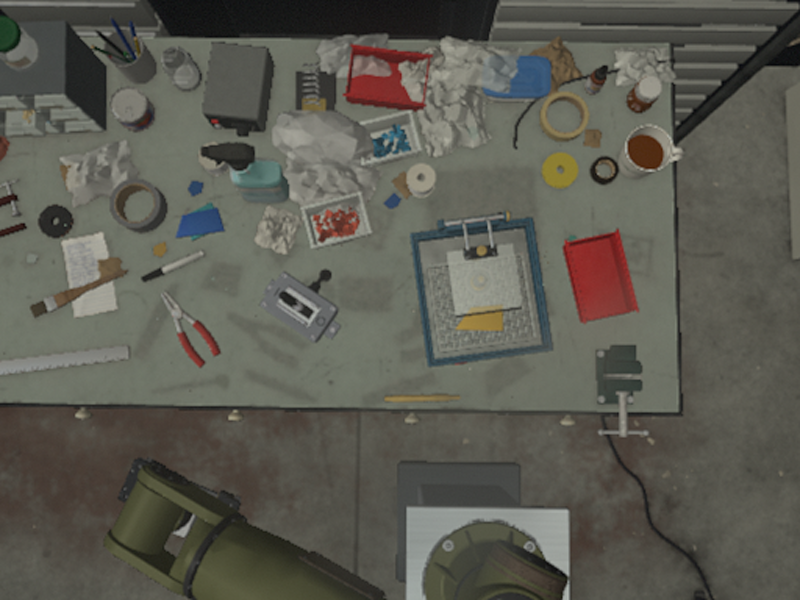

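View pics/side0.png

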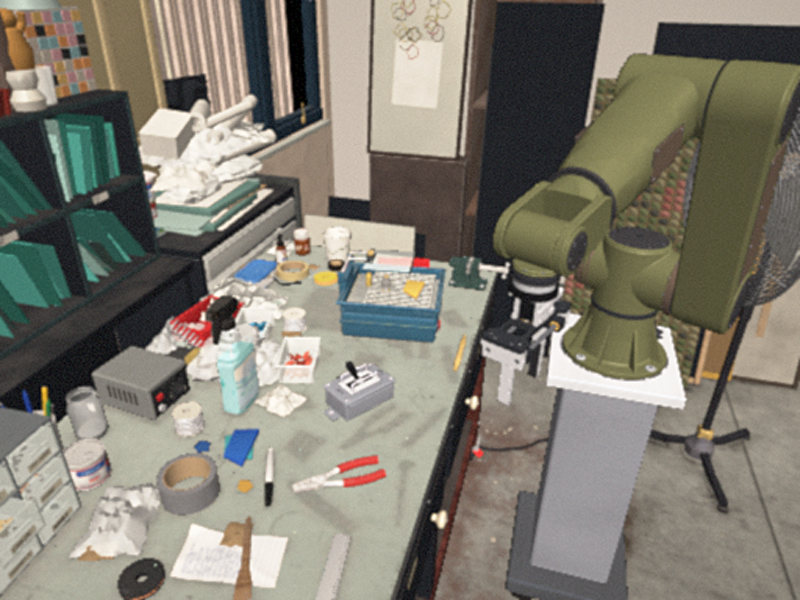

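The top view shows the isolator near (300,306), the grinder near (482,290), the yellow blank at (482,318), the tray at (600,276) and the cutter at (420,398), all in the 800x600 picture. The side view shows the isolator at (358,390).

```bash
cat > h.py <<'E'
from station import *
import numpy as np,cv2
from scipy.spatial.transform import Rotation as R
def cam(n):
    c=calibration(n);return c["camera_matrix"],np.array(c["origin"]),R.from_euler("xyz",c["orientation"]).as_matrix()
def ray(n,uv,z):
    K,o,M=cam(n);uv=np.atleast_2d(uv).astype(float)
    d=(M@np.linalg.inv(K)@np.c_[uv,np.ones(len(uv))].T).T
    return o+d*((z-o[2])/d[:,2])[:,None]
def proj(n,P):
    K,o,M=cam(n);p=(np.atleast_2d(P)-o)@M@K.T;return p[:,:2]/p[:,2:]
E
python3 - <<'E'
from h import *
t=np.load("top0.npy");s=np.load("side0.npy")
a=cv2.resize(t[165:225,160:225],(400,369),interpolation=cv2.INTER_CUBIC)
b=cv2.resize(t[130:240,255:415],(400,275),interpolation=cv2.INTER_CUBIC)
c=cv2.resize(s[225:275,200:260],(400,333),interpolation=cv2.INTER_CUBIC)
d=cv2.resize(s[155:225,210:295],(400,329),interpolation=cv2.INTER_CUBIC)
pad=lambda i:cv2.copyMakeBorder(i,0,300-i.shape[0],0,0,0) if i.shape[0]<300 else cv2.resize(i,(400,300))
cv2.imwrite("pics/c0.png",np.vstack([np.hstack([pad(a),pad(b)]),np.hstack([pad(c),pad(d)])])[:,:,::-1])
h=cv2.cvtColor(t,cv2.COLOR_RGB2HSV)
def blobs(m,z,name,k=2):
    cs,_=cv2.findContours(m.astype(np.uint8),cv2.RETR_EXTERNAL,cv2.CHAIN_APPROX_NONE)
    for c in sorted(cs,key=cv2.contourArea)[::-1][:k]:
        w=ray("top",c[:,0],z)[:,:2].astype(np.float32);r=cv2.minAreaRect(w)
        print(name,c[:,0].min(0),c[:,0].max(0),np.round(r[0]),np.round(r[1],1),round(r[2],1),"\n",np.round(cv2.boxPoints(r)).tolist())
H,S,V=[h[...,i].astype(int) for i in range(3)]
X=np.arange(512)[None,:]
blobs((H>95)&(H<115)&(S>110)&(X>255)&(X<360)&(np.arange(384)[:,None]>130),107,"grinder",2)
blobs(((H<6)|(H>172))&(S>140)&(X>350),50,"tray",1)
m=(H>15)&(H<30)&(S>120)&(X>280)&(X<330)&(np.arange(384)[:,None]<220)&(np.arange(384)[:,None]>180)
blobs(m,108,"blank",1)
E
```

```text
grinder [336 140] [336 140] [704. -56.] [0. 0.] 0.0 
 [[704.0, -56.0], [704.0, -56.0], [704.0, -56.0], [704.0, -56.0]]
grinder [343 166] [343 166] [626. -76.] [0. 0.] 0.0 
 [[626.0, -76.0], [626.0, -76.0], [626.0, -76.0], [626.0, -76.0]]
tray [361 147] [407 205] [ 606. -210.] [161.2 114. ] 12.9 
 [[515.0, -172.0], [541.0, -283.0], [698.0, -248.0], [672.0, -136.0]]
blank [292 199] [321 211] [509.  31.] [84.7 35.3] 90.0 
 [[491.0, -11.0], [527.0, -11.0], [527.0, 74.0], [491.0, 74.0]]
```

View pics/c0.png

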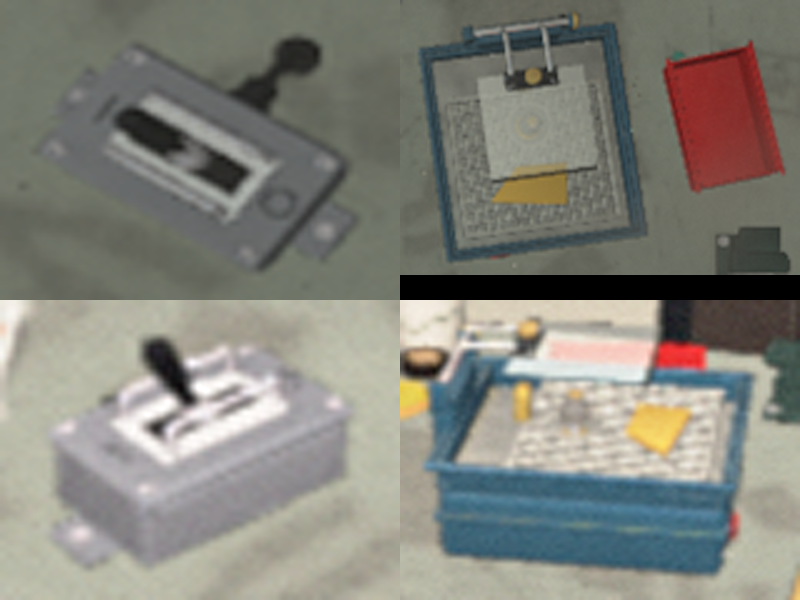

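The crops show the isolator's lever leaning to the bar at upper left (105,105), with the ring at (278,200). The grinder rim corners are at (420,48), (610,25), (645,235) and (452,262). The blank juts out in front of the shield.

```bash
python3 - <<'E'
from h import *
t=np.load("top0.npy");h=cv2.cvtColor(t,cv2.COLOR_RGB2HSV)
H,S,V=[h[...,i].astype(int) for i in range(3)]
m=((H>93)&(H<120)&(S>70)).astype(np.uint8);m[:138]=0;m[:,:258]=0;m[:,358:]=0;m[238:]=0
m=cv2.morphologyEx(m,cv2.MORPH_CLOSE,np.ones((3,3)))
c=max(cv2.findContours(m,cv2.RETR_EXTERNAL,cv2.CHAIN_APPROX_NONE)[0],key=cv2.contourArea)
q=cv2.convexHull(c)[:,0];r=cv2.minAreaRect(ray("top",q,107)[:,:2].astype(np.float32));print("g mask",r)
rim=np.array([[263,149.2],[339.5,139.8],[353.2,224.5],[275.8,234.8]])
w=ray("top",rim,107)[:,:2];print("rim",np.round(w))
# fit rigid: model corners
P=np.array([[103,110],[103,-110],[-137,-110],[-137,110]],float)
a=w-w.mean(0);b=P-P.mean(0);th=np.arctan2((b[:,0]*a[:,1]-b[:,1]*a[:,0]).sum(),(b*a).sum())
Rm=np.array([[np.cos(th),-np.sin(th)],[np.sin(th),np.cos(th)]]);o=w.mean(0)-Rm@P.mean(0)
print("grinder",o,th,"res",np.round(w-(P@Rm.T+o),1))
G=lambda x,y,z:np.r_[Rm@[x,y]+o,z]
for n,p in dict(lip=(-63.5,0,167),lipL=(-63,60,180),lipR=(-63,-60,180),post=(49,0,136),spin=(3,0,130)).items():
    W=G(*p);print(n,W.round(),proj("top",W).round(1),proj("side",W).round(1))
ring=ray("top",[205.2,205],53)[0];bar=ray("top",[177.1,186],53)[0]
print("ring",ring,"bar",bar,np.linalg.norm(ring-bar),"yaw",np.arctan2(*(bar-ring)[[1,0]])-np.pi/2,"c",(ring+bar)/2)
s=np.load("side0.npy");hs=cv2.cvtColor(s,cv2.COLOR_RGB2HSV)
m=((hs[...,0]>15)&(hs[...,0]<30)&(hs[...,1]>110)).astype(np.uint8);m[:,:300-45]=0;m[:,:340]*=1
m2=m[165:200,258:290];c=max(cv2.findContours(m2,cv2.RETR_EXTERNAL,cv2.CHAIN_APPROX_NONE)[0],key=cv2.contourArea)
print(cv2.contourArea(c));ap=cv2.approxPolyDP(c,2,True)[:,0]+[258,165]
print("blank side",ap.tolist(),ray("side",ap,106)[:,:2].round())
m=((H>15)&(H<30)&(S>120)).astype(np.uint8)[190:215,285:325]
c=max(cv2.findContours(m,cv2.RETR_EXTERNAL,cv2.CHAIN_APPROX_NONE)[0],key=cv2.contourArea)
ap=cv2.approxPolyDP(c,1.5,True)[:,0]+[285,190];print("blank top",ap.tolist(),ray("top",ap,108)[:,:2].round())
E
```

```text
g mask ((563.5319213867188, 96.6218490600586), (269.6322021484375, 104.03366088867188), 9.842642784118652)
rim [[ 673.  160.]
 [ 704.  -66.]
 [ 454. -105.]
 [ 420.  120.]]
grinder [579.63320512  29.90458092] 0.14969714489293193 res [[ 8.   6.5]
 [ 6.5 -2.7]
 [-7.  -5.7]
 [-7.4  1.9]]
lip [517.  20. 167.] [[312.6 200.1]] [[263.8 169.8]]
lipL [508.  80. 180.] [[291.7 202.4]] [[262.  173.3]]
lipR [526. -39. 180.] [[334.5 196.6]] [[265.3 160.7]]
post [628.  37. 136.] [[305.6 162.9]] [[236.  174.9]]
spin [583.  30. 130.] [[307.7 178.8]] [[247.2 177. ]]
ring [509.52865043 333.58021019  53.        ] bar [566.6547557  421.00506235  53.        ] 104.43417390358638 yaw -0.5787833648331565 c [538.09170307 377.29263627  53.        ]
86.5
blank side [[260, 180], [258, 185], [266, 190], [271, 181]] [[538.  -4.]
 [534.  41.]
 [493.  72.]
 [492.  -9.]]
blank top [[321, 201], [318, 199], [298, 202], [292, 210], [318, 211], [321, 210]] [[521. -11.]
 [527.  -2.]
 [517.  56.]
 [493.  74.]
 [491.  -2.]
 [494. -11.]]
```

jog_arm([
  [-38,6,0],
  [-76,12,0],
  [-114,18,0],
  [-152,24,0],
  [-190,29,0],
  [-228,35,0],
  [-266,41,0],
  [-304,47,0],
  [-342,53,0],
  [-373,58,0],
], grip=[0,0,0,0,0,0,0,0,0,0], yaw=[0.02,0.04,0.06,0.08,0.1,0.12,0.14,0.16,0.18,0.2])

```text
time_s: 0.93
eef_pos: [573.8, 425.7, 403.9]
eef_rot: [-3.141, -0.0, 2.561]
wrist_force: [0.6, -0.0, 0.6]
gripper_width: 30.4
gripper_force: 0.0
```

jog_arm([
  [0,0,0],
  [0,0,0],
  [0,0,40],
  [0,0,80],
  [0,0,100],
  [0,0,100],
], grip=[0,0,0,0,0,0], yaw=[0,0,0,0,0,0])

```text
time_s: 1.43
eef_pos: [569.7, 427.3, 299.1]
eef_rot: [-3.134, -0.003, 2.564]
wrist_force: [0.1, 0.1, -1.3]
gripper_width: 0.7
gripper_force: 0.0
```

```bash
python3 - <<'E'
from h import *
s=grab_frame("side");st=read_state();e=st["eef_pos"];print(e,st["eef_rot"],st["wrist_force"])
tip=e-[0,0,199];print(proj("side",tip)-[190,180])
c=np.array([538,377,0]);u=np.array([.547,.837,0])
print("lever tip pred",proj("side",c+29*u+[0,0,114])-[190,180])
cv2.imwrite("pics/s1.png",cv2.resize(s[180:280,190:300],(770,600)[:2] if 0 else (660,600),interpolation=cv2.INTER_CUBIC)[:,:,::-1])
E
```

```text
[570.21928124 427.57703233 302.93498885] [-3.13796622e+00 -1.62521960e-03  2.56422363e+00] [-0.66819152  0.71276155  1.06349795]
[[24.47136541 58.03546695]]
lever tip pred [[32.08600338 51.75830827]]
```

View pics/s1.png

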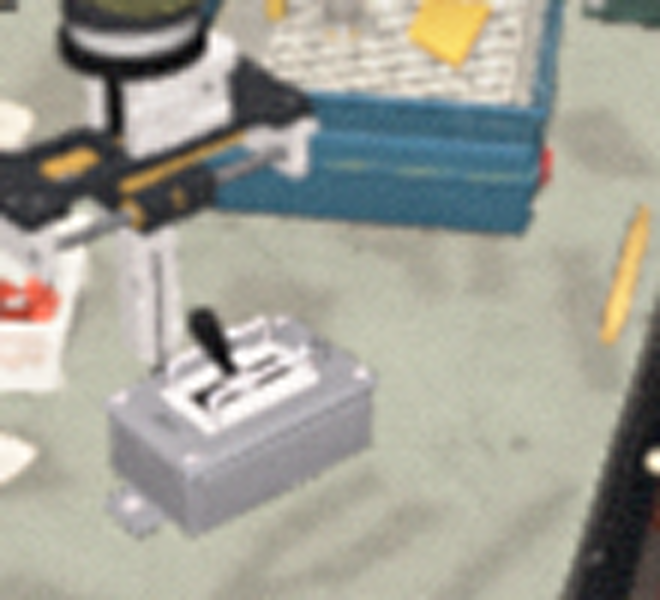

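The fingers' tip is at (147,355), the lever tip at (205,312), and the lid corners at (112,402), (190,462), (375,375) and (280,320).

```bash
python3 - <<'E'
from h import *
L=np.array([[112,402],[190,462],[375,375],[280,320]])/6+[190,180]
w=ray("side",L,52)[:,:2];print(w.round(),w.mean(0))
print("tip",ray("side",np.array([[205,312]])/6+[190,180],112), "top tip",ray("top",[[160+128/6.154,165+117/5]],114))
print((w[0]+w[1])/2,(w[2]+w[3])/2)
E
```

```text
[[598. 414.]
 [539. 450.]
 [467. 347.]
 [535. 312.]] [534.85535794 380.76491506]
tip [[548.04049971 397.89734089 112.        ]] top tip [[551.62909776 399.73987182 114.        ]]
[568.82939944 431.71382155] [500.88131643 329.81600858]
```

jog_arm([
  [0,0,10],
  [0,0,18],
  [0,-10,18],
  [0,-18,18],
  [0,-26,18],
  [0,-34,18],
  [0,-40,18],
  [0,-46,18],
  [0,-51,18],
  [0,-51,18],
], grip=[0,0,0,0,0,0,0,0,0,0], yaw=[0,0,0,0,0,0,0,0,0,0])

```text
time_s: 2.32
eef_pos: [543.2, 383.7, 286.7]
eef_rot: [-3.141, -0.0, 2.563]
wrist_force: [-0.0, 0.1, -0.1]
gripper_width: 0.3
gripper_force: 0.0
```

jog_arm([
  [0,0,0],
  [0,10,-10],
  [0,20,-40],
  [0,30,-80],
  [0,30,-120],
  [0,30,-120],
], grip=[0,0,0,0,0,0], yaw=[0,0,0,0,0,0])

```text
time_s: 2.82
eef_pos: [559.9, 409.8, 415.5]
eef_rot: [3.131, 0.005, 2.563]
wrist_force: [0.6, 0.9, 2.1]
gripper_width: 1.0
gripper_force: 0.0
```

```bash
python3 - <<'E'
from h import *
s=grab_frame("side");st=read_state();print(st["eef_pos"],st["eef_rot"],st["wrist_force"],st["time_s"])
cv2.imwrite("pics/s2.png",cv2.resize(s[200:280,190:270],(480,480),interpolation=cv2.INTER_CUBIC)[:,:,::-1])
E
```

```text
[559.88260734 409.67729932 411.31081516] [3.13467856e+00 3.07141473e-03 2.56310007e+00] [-0.53986463  0.23389622 -0.42565519] 2.8667
```

View pics/s2.png

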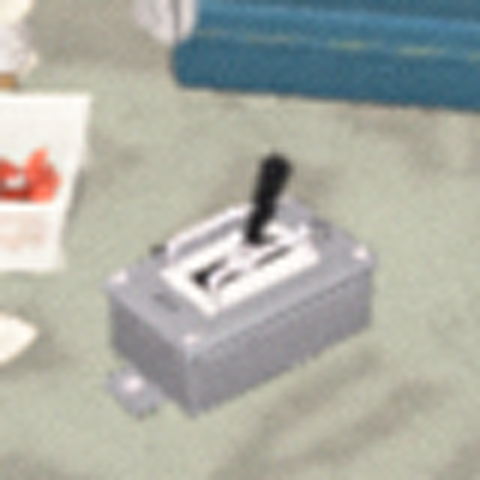

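The lever tip at (275,165) now leans to the ring side, so the isolator is off. Next I go to the front of the shield lip.

jog_arm([
  [-15,-37,0],
  [-31,-74,0],
  [-46,-111,0],
  [-62,-148,0],
  [-77,-185,0],
  [-93,-221,0],
  [-108,-258,0],
  [-124,-295,0],
  [-140,-332,0],
  [-155,-369,0],
], grip=[0,0,0,0,0,0,0,0,0,0], yaw=[0.08,0.17,0.25,0.34,0.42,0.5,0.59,0.67,0.76,0.843])

```text
time_s: 3.7
eef_pos: [487.1, 14.0, 405.7]
eef_rot: [-3.14, -0.0, 1.716]
wrist_force: [0.7, 0.4, 0.3]
gripper_width: 0.9
gripper_force: 0.0
```

jog_arm([
  [0,0,0],
  [0,0,0],
  [0,0,35],
  [0,0,65],
  [0,0,72],
  [0,0,72],
], grip=[0,0,0,0,0,0], yaw=[0,0,0,0,0,0])

```text
time_s: 4.2
eef_pos: [487.8, 16.6, 332.8]
eef_rot: [-3.137, -0.001, 1.722]
wrist_force: [-0.5, -0.2, 0.2]
gripper_width: 0.3
gripper_force: 0.0
```

jog_arm([
  [0,0,0],
  [0,0,0],
  [0,0,0],
], grip=[0,0,0], yaw=[0,0,0])

```text
time_s: 4.45
eef_pos: [488.1, 15.9, 336.1]
eef_rot: [3.139, 0.0, 1.72]
wrist_force: [0.1, 0.1, 0.1]
gripper_width: 0.5
gripper_force: 0.0
```

jog_arm([
  [0,8,0],
  [0,13,0],
  [0,16,0],
  [0,16,0],
], grip=[0,0,0,0], yaw=[0,0,0,0])

```text
time_s: 4.78
eef_pos: [504.1, 18.1, 334.7]
eef_rot: [-3.14, -0.0, 1.72]
wrist_force: [-4.2, -0.7, 1.8]
gripper_width: 0.6
gripper_force: 1.7
```

jog_arm([
  [0,1,0],
  [0,1,0],
], grip=[0,0], yaw=[0,0])

```text
time_s: 4.95
eef_pos: [504.4, 18.1, 334.6]
eef_rot: [-3.138, -0.0, 1.72]
wrist_force: [-11.7, -1.2, 5.7]
gripper_width: 0.4
gripper_force: 6.0
```

jog_arm([
  [0,1,-5],
  [0,2,-10],
  [0,3,-17],
  [0,4.5,-27],
  [0,6.5,-38],
  [0,9.5,-48],
  [0,12.5,-57],
  [0,16,-66],
  [0,19.5,-74],
  [0,23.5,-82],
], grip=[0,0,0,0,0,0,0,0,0,0], yaw=[0,0,0,0,0,0,0,0,0,0])

```text
time_s: 5.78
eef_pos: [528.3, 21.8, 417.4]
eef_rot: [3.141, 0.0, 1.72]
wrist_force: [0.4, 0.3, -1.0]
gripper_width: 0.6
gripper_force: 0.3
```

```bash
python3 - <<'E'
from h import *
s=grab_frame("side");st=read_state();print(st["eef_pos"],st["wrist_force"],st["gripper_force"])
cv2.imwrite("pics/s3.png",cv2.resize(s[120:230,200:310],(600,600),interpolation=cv2.INTER_CUBIC)[:,:,::-1])
E
```

```text
[528.81582931  21.84749623 418.83660573] [-0.13990589  0.47624938  1.36372393] 0.4519445914775133
```

View pics/s3.png

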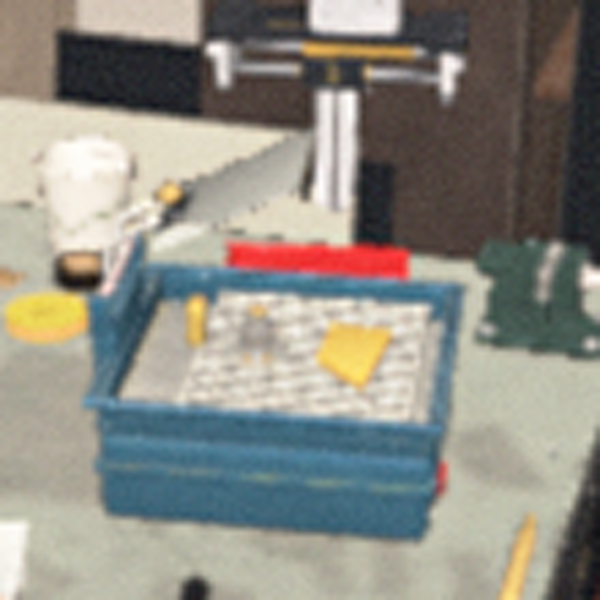

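The shield is half up, its lip riding on the fingers at about (315,160), so I continue along the arc.

jog_arm([
  [0,9,-16],
  [0,19,-30],
  [0,31,-42],
  [0,44,-52],
  [0,58,-61],
  [0,71,-68],
  [0,82,-73],
  [0,91,-77],
  [0,100,-80],
  [0,102,-80],
], grip=[0,0,0,0,0,0,0,0,0,0], yaw=[0,0,0,0,0,0,0,0,0,0])

```text
time_s: 6.67
eef_pos: [629.7, 37.0, 496.6]
eef_rot: [3.141, -0.0, 1.72]
wrist_force: [-1.0, -0.7, 0.0]
gripper_width: 0.4
gripper_force: 0.2
```

jog_arm([
  [0,2,0],
  [0,4,0],
  [0,4,0],
], grip=[0,0,0], yaw=[0,0,0])

```text
time_s: 6.92
eef_pos: [632.7, 37.4, 496.4]
eef_rot: [-3.141, -0.0, 1.72]
wrist_force: [0.7, -0.1, -0.2]
gripper_width: 0.4
gripper_force: 0.0
```

jog_arm([
  [0,-20,0],
  [0,-50,0],
  [0,-85,0],
  [0,-120,0],
  [-30,-140,0],
  [-65,-140,0],
  [-105,-140,0],
  [-145,-140,0],
  [-180,-140,0],
  [-200,-140,0],
], grip=[0,0,0,0,0,0,0,0,0,0], yaw=[0,0,0,0,0,0,0,0,0,0])

```text
time_s: 7.75
eef_pos: [523.5, -184.2, 496.5]
eef_rot: [-3.141, 0.0, 1.718]
wrist_force: [0.1, 0.1, 0.0]
gripper_width: 0.5
gripper_force: 0.0
```

```bash
python3 - <<'E'
from h import *
t=grab_frame("top");s=grab_frame("side");st=read_state();print(st["eef_pos"],st["eef_rot"],st["wrist_force"],st["time_s"])
for n,f,roi in(("top",t,(180,220,280,330)),("side",s,(165,200,250,290))):
    h=cv2.cvtColor(f,cv2.COLOR_RGB2HSV);y0,y1,x0,x1=roi
    m=((h[...,0]>15)&(h[...,0]<30)&(h[...,1]>110)).astype(np.uint8)[y0:y1,x0:x1]
    c=max(cv2.findContours(m,cv2.RETR_EXTERNAL,cv2.CHAIN_APPROX_NONE)[0],key=cv2.contourArea)+[x0,y0]
    ap=cv2.approxPolyDP(c,1.8,True)[:,0];M=cv2.moments(c)
    z=108 if n=="top" else 106
    print(n,cv2.contourArea(c),ap.tolist(),ray(n,ap,z)[:,:2].round().tolist(),"centroid",ray(n,[M["m10"]/M["m00"],M["m01"]/M["m00"]],z).round(1))
a=cv2.resize(t[120:240,250:410],(480,360),interpolation=cv2.INTER_CUBIC)
b=cv2.resize(s[110:230,200:305],(315,360),interpolation=cv2.INTER_CUBIC)
cv2.imwrite("pics/c4.png",np.hstack([a,b])[:,:,::-1])
E
```

```text
[ 523.66674616 -183.72070386  496.01141009] [-3.14082850e+00 -1.68264950e-04  1.71644725e+00] [-0.30586981  0.74975964  0.48594171] 7.85
top 338.0 [[320, 195], [301, 197], [292, 210], [320, 211]] [[539.0, -8.0], [532.0, 47.0], [493.0, 74.0], [492.0, -8.0]] centroid [[512.8  24.5 108. ]]
side 83.5 [[260, 180], [258, 185], [266, 190], [271, 181]] [[538.0, -4.0], [534.0, 41.0], [493.0, 72.0], [492.0, -9.0]] centroid [[511.5  25.4 106. ]]
```

View pics/c4.png

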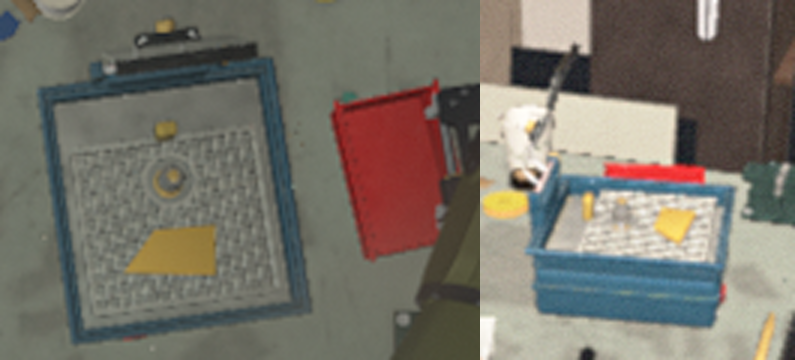

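The shield stays up (side crop, about (565,90)). The blank is clear at (175,250) in the top crop. Now I go to grasp it.

jog_arm([
  [25,3,0],
  [60,6,0],
  [95,9,0],
  [130,13,0],
  [165,16,0],
  [190,19,0],
  [203,20,0],
  [203,20,0],
  [203,20,0],
], grip=[0.67,0.67,0.67,0.67,0.67,0.67,0.67,0.67,0.67], yaw=[0.1,0.1,0.1,0.1,0.1,0.1,0.1,0.1,0.1])

```text
time_s: 8.6
eef_pos: [513.1, 23.4, 496.9]
eef_rot: [3.141, 0.0, 1.622]
wrist_force: [0.9, -0.3, 0.7]
gripper_width: 57.5
gripper_force: 0.0
```

jog_arm([
  [0,0,35],
  [0,0,75],
  [0,0,115],
  [0,0,140],
  [0,0,155],
  [0,0,165],
  [0,0,165],
  [0,0,165],
], grip=[0.67,0.67,0.67,0.67,0.67,0.67,0.67,0.67], yaw=[0,0,0,0,0,0,0,0])

```text
time_s: 9.27
eef_pos: [513.7, 22.1, 332.2]
eef_rot: [3.141, 0.0, 1.619]
wrist_force: [0.8, 0.2, -0.0]
gripper_width: 63.0
gripper_force: 0.0
```

jog_arm([
  [2,0,12],
  [2,0,22],
  [2,0,29],
  [2,0,29],
  [2,0,29],
  [2,0,29],
  [2,0,29],
  [2,0,29],
  [2,0,29],
  [2,0,29],
], grip=[0.67,0.67,0.67,0.67,0.2,0.2,0.2,0.2,0.2,0.2], yaw=[0,0,0,0,0,0,0,0,0,0])

```text
time_s: 10.1
eef_pos: [513.6, 24.6, 303.2]
eef_rot: [3.141, 0.0, 1.62]
wrist_force: [-1.0, -0.7, 5.4]
gripper_width: 44.2
gripper_force: 29.9
```

jog_arm([
  [0,0,0],
  [0,0,0],
], grip=[0.2,0.2], yaw=[0,0])

```text
time_s: 10.27
eef_pos: [513.6, 24.5, 303.2]
eef_rot: [3.141, 0.0, 1.62]
wrist_force: [0.4, -1.0, 5.5]
gripper_width: 44.3
gripper_force: 29.9
```

jog_arm([
  [0,0,-10],
  [0,0,-30],
  [0,0,-60],
  [0,0,-95],
  [0,0,-125],
  [0,0,-145],
  [0,0,-150],
], grip=[0.2,0.2,0.2,0.2,0.2,0.2,0.2], yaw=[0,0,0,0,0,0,0])

```text
time_s: 10.85
eef_pos: [513.2, 24.6, 456.7]
eef_rot: [3.136, 0.0, 1.62]
wrist_force: [-0.1, -0.6, -0.5]
gripper_width: 44.5
gripper_force: 30.0
```

jog_arm([
  [-15,0,0],
  [-40,0,0],
  [-68,0,0],
  [-96,0,0],
  [-124,5,0],
  [-152,15,0],
  [-180,30,0],
  [-205,45,0],
  [-227,60,0],
  [-240,73,0],
], grip=[0.2,0.2,0.2,0.2,0.2,0.2,0.2,0.2,0.2,0.2], yaw=[0.07,0.17,0.28,0.39,0.5,0.61,0.72,0.83,0.93,1.0])

```text
time_s: 11.68
eef_pos: [598.8, -213.8, 450.9]
eef_rot: [-3.14, 0.001, 0.613]
wrist_force: [0.3, 0.1, -0.9]
gripper_width: 44.2
gripper_force: 30.0
```

jog_arm([
  [0,0,0],
  [0,0,0],
  [0,0,0],
  [0,0,0],
  [0,0,0],
  [0,0,0],
], grip=[0.2,0.2,0.2,0.2,0.2,0.2], yaw=[0.1,0.2,0.3,0.346,0.346,0.346])

```text
time_s: 12.18
eef_pos: [598.2, -211.5, 451.7]
eef_rot: [-3.141, 0.001, 0.276]
wrist_force: [-0.2, 0.1, -1.2]
gripper_width: 44.3
gripper_force: 30.0
```

```bash
python3 - <<'E'
from h import *
s=grab_frame("side");t=grab_frame("top");st=read_state();print(st["eef_pos"],st["eef_rot"],st["wrist_force"],st["gripper_width"],st["time_s"])
a=cv2.resize(t[120:240,250:410],(480,360),interpolation=cv2.INTER_CUBIC)
b=cv2.resize(s[110:230,200:305],(315,360),interpolation=cv2.INTER_CUBIC)
cv2.imwrite("pics/c5.png",np.hstack([a,b])[:,:,::-1])
E
```

```text
[ 598.16635612 -211.52826162  452.11652922] [-3.14106931e+00  6.44817513e-04  2.75617028e-01] [ 0.54725175 -0.43972725 -0.71816476] 44.574384894036335 12.2833
```

View pics/c5.png

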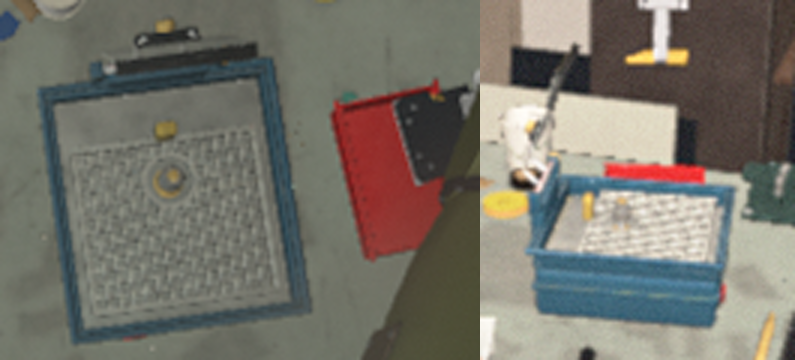

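The blank is gripped level (side crop (657,57)), over the tray.

jog_arm([
  [0,0,25],
  [0,0,65],
  [0,0,105],
  [0,0,145],
  [0,0,175],
  [0,0,200],
  [0,0,215],
  [0,0,225],
  [0,0,228],
  [0,0,228],
], grip=[0.2,0.2,0.2,0.2,0.2,0.2,0.2,0.2,0.2,0.2], yaw=[0,0,0,0,0,0,0,0,0,0])

```text
time_s: 13.12
eef_pos: [598.2, -211.6, 224.5]
eef_rot: [-3.141, 0.0, 0.274]
wrist_force: [-0.3, 1.0, -0.3]
gripper_width: 44.7
gripper_force: 30.0
```

jog_arm([
  [0,0,0],
  [0,0,0],
  [0,0,0],
  [0,0,0],
  [0,0,0],
  [0,0,0],
], grip=[0.2,0.2,0.58,0.58,0.58,0.58], yaw=[0,0,0,0,0,0])

```text
time_s: 13.62
eef_pos: [598.2, -211.6, 225.0]
eef_rot: [3.141, -0.0, 0.274]
wrist_force: [-0.1, 0.1, -0.1]
gripper_width: 54.5
gripper_force: 0.0
```

jog_arm([
  [0,0,-10],
  [0,0,-30],
  [0,0,-65],
  [0,0,-105],
  [0,0,-145],
  [0,0,-185],
  [0,0,-225],
  [0,0,-260],
  [0,0,-280],
], grip=[0.58,0.58,0.58,0.58,0.58,0.58,0.58,0.58,0.58], yaw=[0,0,0,0,0,0,0,0,0])

```text
time_s: 14.37
eef_pos: [597.1, -211.1, 510.5]
eef_rot: [3.138, -0.005, 0.274]
wrist_force: [0.9, -0.4, 0.9]
gripper_width: 54.4
gripper_force: 0.0
```

jog_arm([
  [20,-12,0],
  [50,-31,0],
  [80,-50,0],
  [110,-69,0],
  [135,-85,0],
  [148,-93,5],
  [148,-93,8],
], grip=[0,0,0,0,0,0,0], yaw=[0,0,0,0,0,0,0])

```text
time_s: 14.95
eef_pos: [716.8, -79.1, 495.9]
eef_rot: [-3.141, 0.001, 0.277]
wrist_force: [0.2, -0.5, -0.5]
gripper_width: 11.4
gripper_force: 0.0
```

jog_arm([
  [0,0,0],
  [0,0,0],
  [0,0,0],
  [0,0,0],
], grip=[0,0,0,0], yaw=[0,0,0,0])

```text
time_s: 15.28
eef_pos: [714.8, -83.0, 497.7]
eef_rot: [3.141, -0.001, 0.273]
wrist_force: [-0.6, 0.4, -0.2]
gripper_width: 0.6
gripper_force: 0.0
```

```bash
python3 - <<'E'
from h import *
s=grab_frame("side");t=grab_frame("top");st=read_state();print(st["eef_pos"],st["eef_rot"],st["wrist_force"],st["gripper_width"],st["time_s"])
a=cv2.resize(t[100:220,250:410],(480,360),interpolation=cv2.INTER_CUBIC)
b=cv2.resize(s[90:210,200:305],(315,360),interpolation=cv2.INTER_CUBIC)
cv2.imwrite("pics/c6.png",np.hstack([a,b])[:,:,::-1])
E
```

```text
[715.02016974 -82.7021743  497.3808625 ] [ 3.14123900e+00 -7.13465004e-04  2.72861618e-01] [ 0.25908521  0.50561721 -0.60636819] 0.4020964111296449 15.3833
```

View pics/c6.png

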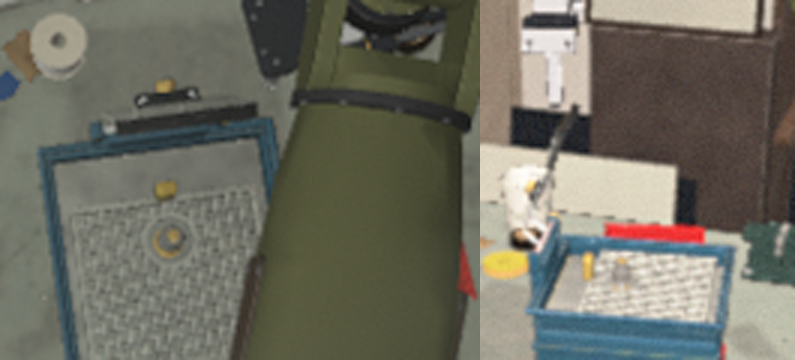

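jog_arm([
  [3,-25,0],
  [7,-55,0],
  [11,-80,0],
  [11,-90,0],
  [11,-90,0],
], grip=[0,0,0,0,0], yaw=[0,0,0,0,0])

```text
time_s: 15.8
eef_pos: [701.2, 9.3, 497.3]
eef_rot: [3.142, -0.001, 0.276]
wrist_force: [-0.1, -0.2, 0.3]
gripper_width: 0.6
gripper_force: 0.0
```

jog_arm([
  [-8,-1,0],
  [-18,-2,0],
  [-28,-3.5,0],
  [-38,-5,0],
  [-48,-6,0],
  [-58,-7,0],
  [-68,-8.5,0],
  [-78,-10,0],
  [-88,-11,0],
  [-95,-12,0],
], grip=[0,0,0,0,0,0,0,0,0,0], yaw=[0,0,0,0,0,0,0,0,0,0])

```text
time_s: 16.63
eef_pos: [606.4, -8.2, 496.9]
eef_rot: [3.141, -0.0, 0.272]
wrist_force: [0.7, -0.7, -0.1]
gripper_width: 0.5
gripper_force: 0.0
```

jog_arm([
  [0,0,-10],
  [0,0,-20],
  [0,0,-30],
  [0,0,-30],
  [0,0,-30],
  [0,0,-30],
  [0,0,-30],
  [0,0,-30],
  [0,0,-30],
  [0,0,-30],
], grip=[0,0,0,0,0,0,0,0,0,0], yaw=[0,0,0,0,0,0,0,0,0,0])

```text
time_s: 17.47
eef_pos: [607.1, -6.5, 526.4]
eef_rot: [-3.141, 0.0, 0.274]
wrist_force: [0.2, -0.4, -0.2]
gripper_width: 0.6
gripper_force: 0.0
```

jog_arm([
  [-20,0,-20],
  [-45,-10,-20],
  [-70,-35,-20],
  [-90,-65,-20],
  [-105,-100,-20],
  [-120,-135,-20],
  [-130,-170,-20],
  [-135,-205,-20],
  [-140,-240,-20],
  [-140,-260,-20],
], grip=[0,0,0,0,0,0,0,0,0,0], yaw=[0,0,0,0,0,0,0,0,0,0])

```text
time_s: 18.3
eef_pos: [400.1, 208.1, 547.1]
eef_rot: [-3.141, -0.001, 0.275]
wrist_force: [-0.2, -1.5, 0.4]
gripper_width: 0.3
gripper_force: 0.0
```

```bash
python3 - <<'E'
from h import *
s=grab_frame("side");t=grab_frame("top");st=read_state();print(st["eef_pos"],st["wrist_force"],st["time_s"])
a=cv2.resize(t[100:220,250:410],(480,360),interpolation=cv2.INTER_CUBIC)
b=cv2.resize(s[140:260,200:305],(315,360),interpolation=cv2.INTER_CUBIC)
cv2.imwrite("pics/c7.png",np.hstack([a,b])[:,:,::-1])
E
```

```text
[400.86408996 208.02281741 546.79122281] [ 0.51615462 -0.81353651 -0.61103224] 18.4
```

View pics/c7.png

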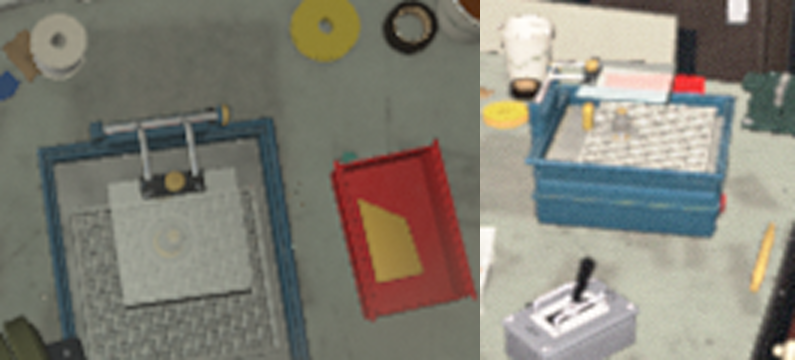

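The shield is down, the blank lies in the tray at (390,240), and the lever is off. I let it settle, compare the shield area with the start image, and hand in.

jog_arm([
  [0,0,0],
  [0,0,0],
  [0,0,0],
  [0,0,0],
  [0,0,0],
  [0,0,0],
  [0,0,0],
  [0,0,0],
  [0,0,0],
  [0,0,0],
], grip=[0,0,0,0,0,0,0,0,0,0], yaw=[0,0,0,0,0,0,0,0,0,0])

```text
time_s: 19.23
eef_pos: [402.0, 206.0, 546.7]
eef_rot: [-3.142, -0.0, 0.274]
wrist_force: [-0.5, 0.7, -0.7]
gripper_width: 0.6
gripper_force: 0.0
```

```bash
python3 - <<'E'
from h import *
ok=True
for n,(y0,y1,x0,x1) in dict(top=(150,195,285,336),side=(150,180,225,268)).items():
    a=np.load(n+"0.npy")[y0:y1,x0:x1].astype(np.float32).mean(2);b=grab_frame(n)[y0:y1,x0:x1].astype(np.float32).mean(2)
    d=np.abs(a-b).mean();sh=cv2.phaseCorrelate(a,b);print(n,d,sh);ok&=d<8 and np.hypot(*sh[0])<.3
print(ok)
if ok: print(job_done())
E
```

```text
top 2.488889 ((0.02944845992005085, 0.5077403173459096), 1.002965590787032)
side 6.567959 ((0.5298412549794627, -0.12817469368685508), 1.0196192388181333)
False
```

The 0.5 px shifts appear only along the odd-sized crop axes, which is an artefact of phaseCorrelate. The picture therefore matches the start and the shield is closed.

```bash
python3 -c "
from station import *
print(job_done())"
```

```text
the job is handed in; nothing more can be done
None
```

The job is handed in, with no verdict returned: by the last camera pictures the isolator is off, the blank lies in the tray and the shield is closed; I did not measure the cutter, pliers or chip tub for movement.

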